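Post the old drive through the drop-box flap

TASK

Post the black external drive lying on the plywood drop box's deck: push it gently along the deck with the fingers, in through the hanging metal flap, until it slides down inside the box, then draw back so that the flap swings shut behind it. Only push the drive, never grip, lift or knock it, and leave the small jar and the battery cell on the deck where they stand.

Things in the scene. Friction and masses are not known exactly. Their poses are not given: they have to be found in the camera images.
- dropbox: Fixed plywood drop box, clear lid (top at z = 250 mm) and clear back. Origin at table level straight below the middle of the flap, in its plane; +x points through the flap into the box (the way to push), +y left, +z up. In front of the flap a level deck, top at z = 120 mm, 330 mm wide, from x = -250 mm to the sill edge; no side rails.
- sill (a point): Middle of the deck's inner edge, 12 mm beyond the flap's plane, on the deck's top; axes as the drop box. From it a steel ramp, 306 mm wide, falls at 45 degrees into the box to a floor at z = 8 mm, which reaches to the back window 194 mm beyond this edge. A drive whose middle is past the edge tips onto the ramp and tends to slide down by itself.
- opening (a point): Middle of the opening in the front wall, in the flap's plane at z = 173 mm; axes as the drop box. The opening is 146 mm wide and 106 mm high, from the deck up to z = 226 mm; the wall is 12 mm thick (x 0 to 12 mm) and ends at the lid.
- flap_panel (a joint): Flap: aluminium sheet 136 mm wide, 97 mm high, 3 mm thick, 100 g, hanging freely from a hinge along the box's y at x = 0, z = 220 mm, lower edge 3 mm above the deck. 0 rad = hanging shut; grows as it swings inward and up, at most 1.45; never outward. No latch or spring: it rests on what is under it and falls shut by its weight.
- drive: Black portable external hard drive, a flat block 110 mm long (its x), 76 mm wide (its y), 22 mm high, about 250 g (varies 0.7 to 1.4 times). Origin at the centre of its underside. Lies flat on the deck, its x roughly towards the flap but up to 50 mm off to a side and turned up to 0.35 rad; slides with ordinary friction (a few newtons).
- jar: Small clear jar with a steel cap, 34 mm across, 50 mm high, standing on the deck in the corner by the front wall, left of the opening. Origin at the centre of its underside. Leave alone.
- cell: Grey battery cell, 26 mm across, 49 mm high, standing on the deck in the corner by the front wall, right of the opening. Origin at the centre of its underside. Leave alone.
Mind the look-alikes: they are no part of the job. Of the things shaped like the drive, the black one is meant.

How it is judged (in metres and radians):
On the way, in this order (a step that is already met when the one before it is completed fails the run):
1. the flap is pushed open with the drive entering under it (value of joint flap_panel above 0.3 rad and x of drive in the frame of dropbox between -0.09 and 0.02 m), for 0.1 s.
2. the drive has gone down into the box (x of drive in the frame of dropbox above 0.03 m and z of drive in the frame of dropbox below 0.09 m), for 0.2 s.
At the end, for the whole second after the job is handed in: The drive is at rest inside the box, its underside's centre more than 30 mm beyond the flap's plane and below 90 mm over the table; the flap hangs shut (under 0.06 rad); the jar and the battery cell are within 20 mm of where they stood (all of step 2 and value of joint flap_panel below 0.06 rad and x of drive in the frame of dropbox below 0.206 m and linear speed of drive below 0.02 m/s and distance of each of jar, cell from where it was at the start of the episode below 0.02 m); the robot touches nothing.
It fails at once if the drive is lifted (its underside's centre more than 15 mm above the deck) (z of drive in the frame of dropbox above 0.135 m).
It fails at once if the drive is gripped or struck: the fingers press on it with more than 25 N (contact force between the fingers and drive above 25 N).
It fails at once if the drive is knocked off the deck, outside the box (z of drive in the frame of dropbox below 0.105 m and x of drive in the frame of dropbox below -0.01 m).
It fails at once if the jar or the cell is disturbed (moved more than 20 mm) (distance of any of jar, cell from where it was at the start of the episode above 0.02 m).
It also fails if it takes over 61 s, if anything falls off the work surface, if the arm or the gripper's body presses on something with over 40 N, if the wrist force passes 120 N, or if a joint passes its speed limit or range.

ROBOT

A 7-joint arm with a two-finger parallel gripper is mounted at the origin on the work surface. World frame = base frame: x ahead of the robot, y to its left, z up, the work surface at z = 0. Lengths are in mm, angles in rad, forces in N, time in s.
With the tool pointing down it reaches from about 400 to 850 mm from the base axis. Payload 4.5 kg.
Tool frame: the origin (TCP) lies between the finger pads; the fingertips stand 11 mm ahead of it and the grasp point (between the pads) lies 8 mm behind it; z points along the fingers, y is the direction in which the jaws open and shut (so a half turn about z gives the same grasp; the last joint's range is limited). The gripper opens to 85 mm and grips with 20 to 120 N. Pads are 22 mm wide; open, the fingers measure 114 mm over their backs; the gripper's body (76 mm by 85 mm) begins 54 mm behind the grasp point. The pads swing forward as they close: fully open they stand 13 mm farther back than shut.
Start: joints at [-1.225, 0.689, -0.195, 1.565, 0.157, 0.902, -0.215], TCP at [191.713, 594.894, 242.317] pointing down, gripper open.
Joint ranges: [-3.01, 3.01], [-0.46, 2.08], [-1.47, 1.51], [0.13, 2.56], [-1, 4.14], [0.04, 2.09], [-2.66, 2.66]. Speed limits (rad/s): [2.57, 2.57, 3.14, 3.14, 3.14, 3.14, 3.14].

INTERFACE

Orientations are given as a rotation vector (axis times angle).
In Python, from rig import ctrl gives the robot as it stands.
- The arm moves only by the tool send_rows, never from a script. Its argument "moves" is a list of rows, each a list of 7 numbers: the finger opening in mm, from 0 to 85.4, then the shift along the tool's x, y, z in mm, then the turn, a rotation vector about the tool's x, y, z in rad. In form: [[claw, dx, dy, dz, rx, ry, rz], ...]. A call has exactly 10 rows; each row is the pose to reach, as a shift and turn from the pose commanded when the call began, along the tool's axes at that moment; what a row does not reach only later rows make up. A row lasts 1/12 s, in which the tool goes at most 41.7 mm and 7.16 degrees, less where a joint would pass 70% of its speed; a pose out of reach is approached as far as the arm can. A call with a gripper value outside its range is refused whole. The fingers move at their own pace and stop on an object; "force" is the grip in N (left out, the last holds). Time passes only in rows, so rows that repeat a pose let the fingers close, or fill a call up. It gives the time, the measured TCP pose, the force and the opening at its end, in the units of the state.
- ctrl.read_state(): the state, without advancing time (a new reading comes with each control period).
- ctrl.grab_frame(name): name is "scene" or "side" or "wrist"; returns a dict with "frame" (400x640x3 uint8, red, green, blue), "fx", "fy", "cx", "cy" (pixels), "dist_coeffs" ([k1, k2, p1, p2, k3] as OpenCV has them; the pictures are not rectified), "rvec" (rotation vector, rad) and "tvec" (3), from world to camera coordinates, as OpenCV has them. Camera axes: x right, y down, z forward; pixel columns grow to the right and rows downward; lengths in mm; the calibration is good to about 2 mm. A picture is of the moment at which its call begins. There is no depth.
- ctrl.close_job(): hands the job in, once; it reports no verdict.
The state is a dict: "t": time; "joint_positions": joint angles; "qd": joint speeds; "joint_torque": joint torques, N m; "ee_pos": TCP position; "orientation": TCP orientation; "ft_force": force on the tool from outside, world axes, zero at the start; "moment": the same for the moment, N m; "finger_gap": finger opening in mm.
Only numpy, scipy, OpenCV 4.12 (cv2) and the standard library are available. Lean on these libraries where they do the work, as an engineer would, in place of code of your own. Each camera call takes 0.05 s, during which the arm holds its last target. There are 200 camera calls.

## Working session

There is one attempt and no reset: what is moved stays moved. The work goes in short steps, Python scripts to look and compute and a tool call to move; the robot and the scene stay as the last step left them, time stands still between calls to the robot, and variables do not carry over. Pictures are saved under pics/ and viewed, on a budget of 10 in all, crops included, one or two more only if the job needs it, and the job is handed in when it is done.

Besides the shell and the picture viewer there is one more tool, called after "Call:" as a command line: name --pt "numbers of a row" for each row, then --argument value for the rest. send_rows: Moves the arm, as the interface text tells. Its arguments: {"type":"object","properties":{"moves":{"type":"array","items":{"type":"array","items":{"type":"number"}}},"force":{"type":"number"}},"required":["moves"]}

```bash
mkdir -p pics; cat > h.py <<'E'
import numpy as np, cv2, pickle
from rig import ctrl
def grab(n,tag):
    f=ctrl.grab_frame(n); pickle.dump(f,open(f'pics/{tag}.pkl','wb')); cv2.imwrite(f'pics/{tag}.png',f['frame'][:,:,::-1]); return f
def KD(f): return np.array([[f['fx'],0,f['cx']],[0,f['fy'],f['cy']],[0,0,1.]]),np.array(f['dist_coeffs'],float)
def ray(f,px):
    K,D=KD(f); p=cv2.undistortPoints(np.array(px,float).reshape(-1,1,2),K,D).reshape(-1,2)
    R=cv2.Rodrigues(np.array(f['rvec'],float))[0]; t=np.array(f['tvec'],float).ravel()
    return -R.T@t, np.c_[p,np.ones(len(p))]@R
def onz(f,px,z):
    o,d=ray(f,px); return o+d*((z-o[2])/d[:,2])[:,None]
def proj(f,P):
    K,D=KD(f); return cv2.projectPoints(np.array(P,float).reshape(-1,1,3),np.array(f['rvec'],float),np.array(f['tvec'],float),K,D)[0].reshape(-1,2)
E
python3 - <<'E'
from h import *
np.set_printoptions(precision=3,suppress=True)
a=grab('scene','s0');b=grab('side','d0')
for f in (a,b): print(ray(f,[[320,200]]))
print(ctrl.read_state())
cv2.imwrite('pics/both0.png',cv2.resize(np.vstack([a['frame'],b['frame']])[:,:,::-1],None,fx=.75,fy=.75,interpolation=cv2.INTER_AREA))
E
```

```text
(array([  40.115, -388.339, 1120.405]), array([[ 0.489,  0.279, -0.826]]))
(array([557.406, 966.477, 757.625]), array([[ 0.08 , -0.865, -0.496]]))
{'t': 0.1, 'joint_positions': array([-1.225,  0.69 , -0.195,  1.566,  0.157,  0.903, -0.215]), 'qd': array([ 0.   , -0.002, -0.   , -0.003,  0.   , -0.002, -0.   ]), 'joint_torque': array([ -0.003, -54.061,  -1.271, -15.899,   0.009,   0.004,  -0.   ]), 'ee_pos': array([191.598, 594.298, 241.547]), 'orientation': array([-0.488, -3.103,  0.003]), 'ft_force': array([ 0.442, -0.94 , -0.035]), 'moment': array([-0.031,  0.012, -0.032]), 'finger_gap': 85.7435279731272}
```

View pics/both0.png

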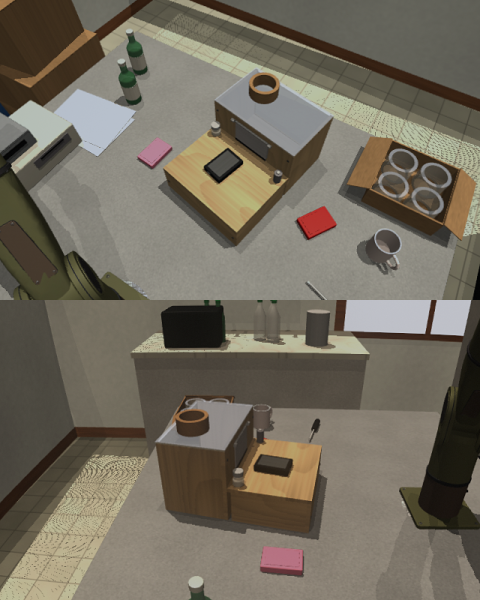

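The top picture (scene) shows the box with a black block on its deck at about (297,219) in full pixels. The look-alikes are a pink block at (207,203) and a red one at (421,296), both on the table. In the side view the black block is at (364,219) and the pink one at (376,347). The jar is near scene (287,172) and the cell near (370,236). I choose the black block on the deck and will check it in a close crop.

```bash
python3 - <<'E'
from h import *
a=pickle.load(open('pics/s0.pkl','rb'));
cv2.imwrite('pics/c1.png',cv2.resize(a['frame'][85:325,210:450,::-1],None,fx=2.5,fy=2.5,interpolation=cv2.INTER_CUBIC))
b=pickle.load(open('pics/d0.pkl','rb'));
for f,r in((a,(190,250,255,340)),(b,(200,240,330,400))):
    y0,y1,x0,x1=r
    g=f['frame'][y0:y1,x0:x1].max(2); m=(g<75).astype(np.uint8)
    n,l,s,c=cv2.connectedComponentsWithStats(m)
    for i in range(1,n):
        if s[i,4]>60: print(s[i],c[i]+[x0,y0])
E
```

```text
[ 64   0  21  15 166] [332.43373494 194.72891566]
[ 17   7  52  48 662] [297.27794562 222.99244713]
[  9   6  51  29 774] [363.16795866 222.03359173]
```

View pics/c1.png

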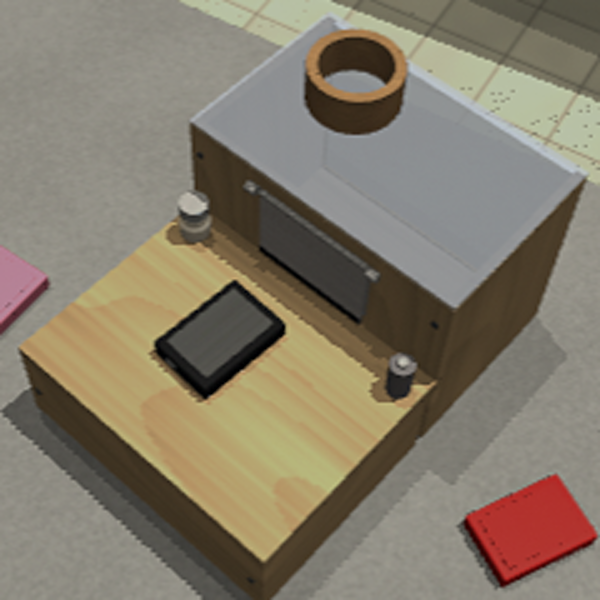

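```bash
python3 - <<'E'
from h import *
np.set_printoptions(precision=1,suppress=True)
a=pickle.load(open('pics/s0.pkl','rb')); b=pickle.load(open('pics/d0.pkl','rb'))
c=lambda L:np.array(L)/2.5+[210,85]-.3
deck=onz(a,c([(22,350),(265,560),(433,382)]),120);print('deck',deck)
print(np.linalg.norm(np.diff(deck,axis=0),axis=1))
lid=onz(a,c([(192,123),(458,307),(583,178),(330,15)]),250);print('lid',lid,np.linalg.norm(np.diff(lid,axis=0),axis=1))
dr=onz(a,c([(236,283),(285,324),(205,385),(155,343)]),142);print('drive',dr,np.linalg.norm(np.diff(dr,axis=0),axis=1),dr.mean(0))
# masks: non-wood (low saturation) blob on deck in both views
for f,r,seed in((a,(180,255,255,340),(297,219)),(b,(195,245,325,405),(363,220))):
    y0,y1,x0,x1=r; im=f['frame'][y0:y1,x0:x1].astype(int)
    m=((im.max(2)-im.min(2)<40)&(im.max(2)<120)).astype(np.uint8)
    n,l,s,_=cv2.connectedComponentsWithStats(m); k=l[seed[1]-y0,seed[0]-x0]; print(s[k])
    cn=max(cv2.findContours((l==k).astype(np.uint8),0,2)[0],key=len)
    h=cv2.convexHull(cn); q=cv2.approxPolyDP(h,2.0,True).reshape(-1,2)+[x0,y0]
    print(np.c_[q,onz(f,q,142)[:,:2],onz(f,q,120)[:,:2]])
E
```

```text
deck [[ 436.6  124.8  120. ]
 [ 377.3 -193.1  120. ]
 [ 618.2 -238.3  120. ]]
[323.4 245.1]
lid [[ 680.8   78.5  250. ]
 [ 623.2 -242.2  250. ]
 [ 820.4 -278.8  250. ]
 [ 887.1   38.9  250. ]] [325.8 200.5 324.6]
drive [[603.4 -20.3 142. ]
 [587.4 -87.5 142. ]
 [488.2 -58.1 142. ]
 [501.9   8.8 142. ]] [ 69.1 103.4  68.3] [545.2 -39.3 142. ]
[  17   17   52   48 1353]
[[304.  197.  605.6 -18.6 618.3 -10.3]
 [323.  214.  587.2 -85.6 599.5 -78.8]
 [323.  218.  577.2 -91.6 589.3 -84.9]
 [291.  244.  475.3 -64.5 485.1 -57.3]
 [273.  227.  491.6  -2.  501.8   6.7]
 [272.  221.  504.4   9.7 514.8  18.6]]
[  14   11   51   29 1115]
[[ 339.   219.   604.5  -20.3  606.2  -55.5]
 [ 347.   206.   587.8  -81.5  588.9 -119. ]
 [ 389.   212.   485.9  -58.   483.3  -94.6]
 [ 389.   220.   487.3  -21.6  484.8  -56.9]
 [ 383.   234.   503.    38.3  501.     5.2]
 [ 340.   228.   600.3   18.4  601.9  -15.4]]
```

The crop confirms the black, grey-topped block as the drive. Its top corners are at crop (236,283), (285,324), (205,385) and (155,343). The jar is at (193,218), the cell at (400,376) and the flap at (315,255).

By box edges and two views:
- **Box:** origin about (652.5, -80.5), yaw -0.182.
- **Drive:** centre about (545.4, -38), yaw -0.265. In the box frame that is (-113, +22), turned -0.083.

I'll push with the jaws at about 36 mm, tilted 0.5 rad with the fingertips leading, for a two-point contact.

```bash
cat >> h.py <<'E'
from scipy.spatial.transform import Rotation as Ro
def tool(yaw,th=.5):
    h=np.array([np.cos(yaw),np.sin(yaw),0]);u=np.array([0,0,1.])
    z=np.sin(th)*h-np.cos(th)*u; x=-np.cos(th)*h-np.sin(th)*u
    return np.c_[x,np.cross(z,x),z]
def rel(p0,R0,p,R): # shift and turn in tool axes
    return np.round(R0.T@(np.array(p)-p0),1),np.round(Ro.from_matrix(R0.T@R).as_rotvec(),3)
BO=np.array([652.5,-80.5]);BY=-.182
def box(p):
    d=np.array(p)[:2]-BO;c,s=np.cos(BY),np.sin(BY);return np.array([c*d[0]+s*d[1],-s*d[0]+c*d[1]])
E
python3 - <<'E'
from h import *
s=ctrl.read_state(); R0=Ro.from_rotvec(s['orientation']).as_matrix();p0=np.array([191.7,594.9,242.3])
yaw=-.265;h=np.array([np.cos(yaw),np.sin(yaw),0]);T=tool(yaw)
d=np.array([545.4,-38,0])
p=d-(55+40+15)*h; p[2]=260
print(np.round(R0,3),p, box(p))
print(rel(p0,R0,[191.7,594.9,330],R0)); print(rel(p0,R0,[p[0],p[1],330],T)); print(rel(p0,R0,p,T))
E
```

```text
[[-0.952  0.307 -0.   ]
 [ 0.307  0.952 -0.002]
 [-0.    -0.002 -1.   ]] [439.2398249  -9.1899805 260.       ] [-222.64479143   31.53280852]
(array([ -0. ,  -0.1, -87.7]), array([0., 0., 0.]))
(array([-420.9, -499.2,  -86.8]), array([-0.013, -0.5  , -0.045]))
(array([-420.9, -499.1,  -16.8]), array([-0.013, -0.5  , -0.045]))
```

Call:
send_rows --pt "36 0 0 -40 0 0 0" --pt "36 0 0 -80 0 0 0" --pt "36 -20 -25 -88 0 0 0" --pt "36 -45 -55 -88 0 0 0" --pt "36 -70 -85 -88 0 0 0" --pt "36 -95 -115 -88 0 0 0" --pt "36 -120 -145 -88 0 0 0" --pt "36 -145 -175 -88 0 0 0" --pt "36 -170 -203 -88 0 0 0" --pt "36 -190 -227 -88 0 0 0"

```text
t: 0.93
ee_pos: [303.6, 317.4, 330.1]
orientation: [0.49, 3.103, -0.003]
ft_force: [1.3, -0.0, 0.2]
finger_gap: 36.0
```

Call:
send_rows --pt "36 -25 -30 0 0 -0.05 0" --pt "36 -50 -60 0 0 -0.1 0" --pt "36 -75 -90 0 0 -0.15 0" --pt "36 -100 -118 0 0 -0.2 0" --pt "36 -125 -147 0 0 -0.25 0" --pt "36 -150 -177 0 0 -0.3 0" --pt "36 -175 -206 0 0 -0.35 -0.01" --pt "36 -198 -234 0 0 -0.4 -0.02" --pt "36 -220 -260 0 0 -0.45 -0.03" --pt "36 -231 -272 0 -0.013 -0.5 -0.045"

```text
t: 1.77
ee_pos: [439.0, -12.0, 330.6]
orientation: [0.361, 2.622, -0.092]
ft_force: [0.7, -1.0, -0.2]
finger_gap: 35.7
```

```bash
python3 - <<'E'
from h import *
s=ctrl.read_state(); R0=Ro.from_rotvec(s['orientation']).as_matrix()
print(s['t'],s['ee_pos'],s['orientation'],s['finger_gap'],s['qd'].max(),s['ft_force'])
yaw=-.265;T=tool(yaw); print(rel(s['ee_pos'],R0,[439.2,-9.2,170],T)); print(Ro.from_matrix(T).as_rotvec())
E
```

```text
1.7667 [439.01484573 -12.03493767 330.60214966] [ 0.36070399  2.62238118 -0.09235798] 35.713845038489474 2.2437613747568075 [ 0.74565226 -0.96902755 -0.18104526]
(array([ 77.2,   2.9, 140.8]), array([-0.005, -0.002, -0.007]))
[ 0.34938025  2.62138301 -0.08921142]
```

Call:
send_rows --pt "36 0 0 0 0 0 -0.007" --pt "36 10 1 18 0 0 -0.007" --pt "36 20 2 36 0 0 -0.007" --pt "36 31 3 56 0 0 -0.007" --pt "36 42 3 76 0 0 -0.007" --pt "36 53 3 96 0 0 -0.007" --pt "36 64 3 116 0 0 -0.007" --pt "36 72 3 132 0 0 -0.007" --pt "36 77 3 141 0 0 -0.007" --pt "36 77 3 141 0 0 -0.007"

```text
t: 2.6
ee_pos: [438.3, -15.9, 209.2]
orientation: [0.304, 2.657, -0.189]
ft_force: [-0.4, -0.8, -0.4]
finger_gap: 35.8
```

```bash
python3 - <<'E'
from h import *
b=grab('side','d1')
s=ctrl.read_state(); R0=Ro.from_rotvec(s['orientation']).as_matrix()
print(s['t'],s['ee_pos'],s['orientation'],s['ft_force'])
for z in(-18,-8):pass
p=s['ee_pos']
# expected lowest tip corners (left finger outer), both assumptions
for k in (11,5):
    P=[p+R0@np.array([11*sx,y,k]) for sx in(1,-1) for y in(18,32)]
    print(k,proj(b,P).round())
cv2.imwrite('pics/v1.png',cv2.resize(b['frame'][120:290,300:500,::-1],None,fx=3.5,fy=3.5,interpolation=cv2.INTER_CUBIC))
E
```

```text
2.65 [437.92710718 -11.67786019 205.80903634] [ 0.29694726  2.66488336 -0.17904064] [ 1.88007346 -1.33454708 -3.52715545]
11 [[413. 209.]
 [412. 213.]
 [405. 204.]
 [403. 208.]]
5 [[414. 207.]
 [413. 211.]
 [406. 202.]
 [405. 206.]]
```

View pics/v1.png

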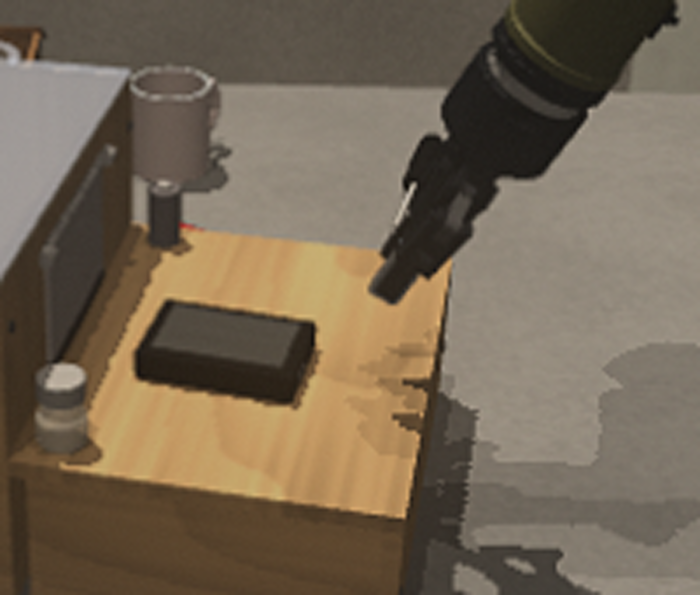

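The side view shows the fingertips at about (409,205), clear of the drive's rear face at about (389,216). The tip offset of 11 mm agrees. The arm is lagging its target, so I'll check the joints.

Call:
send_rows --pt "36 0 0 0 0 0 0" --pt "36 0 0 0 0 0 0" --pt "36 0 0 0 0 0 0" --pt "36 0 0 0 0 0 0" --pt "36 0 0 0 0 0 0" --pt "36 0 0 0 0 0 0" --pt "36 0 0 0 0 0 0" --pt "36 0 0 0 0 0 0" --pt "36 0 0 0 0 0 0" --pt "36 0 0 0 0 0 0"

```text
t: 3.48
ee_pos: [437.9, -16.7, 209.1]
orientation: [0.304, 2.658, -0.19]
ft_force: [0.5, 0.7, -0.3]
finger_gap: 35.8
```

```bash
python3 - <<'E'
from h import *
s=ctrl.read_state(); R0=Ro.from_rotvec(s['orientation']).as_matrix()
print(s['t'],s['ee_pos'],s['orientation'],s['joint_positions'].round(3),s['qd'].round(3),s['ft_force'])
print(R0.round(3));print(rel(s['ee_pos'],R0,[439.2,-9.2,170],tool(-.265)),rel(s['ee_pos'],R0,[439.2,-9.2,170],tool(-.265,.3)))
E
```

```text
3.4833 [437.91381292 -16.66589058 209.10797053] [ 0.30404334  2.6579436  -0.189879  ] [ 0.057  0.535 -0.545  2.54   1.923  0.644 -0.916] [ 0.004  0.003 -0.002 -0.001  0.001  0.003 -0.   ] [ 0.52744677  0.7281922  -0.2643101 ]
[[-0.872  0.244  0.424]
 [ 0.182  0.966 -0.183]
 [-0.455 -0.083 -0.887]]
(array([18. , 10.8, 33.9]), array([-0.065, -0.025,  0.054])) (array([18. , 10.8, 33.9]), array([-0.07 ,  0.175,  0.047]))
```

Joint 4 is at its limit because the tilt is too much this close to the base. I'll start at 0.2 rad and add tilt as I push outward.

```bash
python3 - <<'E'
from h import *
s=ctrl.read_state(); R0=Ro.from_rotvec(s['orientation']).as_matrix()
for z in(200,160): print(rel(s['ee_pos'],R0,[463,-15.7,z],tool(-.265,.2)))
E
```

```text
(array([-17.6,   7.8,  18.5]), array([-0.073,  0.274,  0.044]))
(array([ 0.6, 11.1, 54. ]), array([-0.073,  0.274,  0.044]))
```

Call:
send_rows --pt "36 -4 2 4 -0.015 0.06 0.01" --pt "36 -8 4 8 -0.03 0.12 0.02" --pt "36 -12 6 12 -0.045 0.18 0.03" --pt "36 -15 7 15 -0.06 0.24 0.04" --pt "36 -17.6 7.8 18.5 -0.073 0.274 0.044" --pt "36 -17.6 7.8 18.5 -0.073 0.274 0.044" --pt "36 -17.6 7.8 18.5 -0.073 0.274 0.044" --pt "36 -17.6 7.8 18.5 -0.073 0.274 0.044" --pt "36 -17.6 7.8 18.5 -0.073 0.274 0.044" --pt "36 -17.6 7.8 18.5 -0.073 0.274 0.044"

```text
t: 4.32
ee_pos: [462.3, -15.8, 199.8]
orientation: [0.388, 2.918, -0.04]
ft_force: [0.6, -0.2, -0.0]
finger_gap: 35.8
```

```bash
python3 - <<'E'
from h import *
s=ctrl.read_state(); R0=Ro.from_rotvec(s['orientation']).as_matrix()
print(s['t'],s['ee_pos'],s['joint_positions'].round(3),s['ft_force'])
print(R0.round(3));
for z in(160,137): print(rel(s['ee_pos'],R0,[463,-15.7,z],tool(-.265,.2)))
E
```

```text
4.3167 [462.3029626  -15.79451822 199.8180859 ] [ 0.183  0.535 -0.453  2.254  0.994  0.376  0.182] [ 0.55914621 -0.22343833 -0.03512184]
[[-0.946  0.262  0.191]
 [ 0.256  0.965 -0.052]
 [-0.198 -0.    -0.98 ]]
(array([ 7.3,  0.3, 39.2]), array([-0., -0.,  0.]))
(array([11.8,  0.3, 61.7]), array([-0., -0.,  0.]))
```

Call:
send_rows --pt "36 2 0 10 0 0 0" --pt "36 4 0 20 0 0 0" --pt "36 6 0 30 0 0 0" --pt "36 8 0 39 0 0 0" --pt "36 9 0 46 0 0 0" --pt "36 10 0 52 0 0 0" --pt "36 11 0 56 0 0 0" --pt "36 11.5 0 60 0 0 0" --pt "36 11.5 0 60 0 0 0" --pt "36 11.5 0 60 0 0 0"

```text
t: 5.15
ee_pos: [463.1, -15.4, 138.9]
orientation: [0.387, 2.918, -0.039]
ft_force: [0.3, -0.4, -0.2]
finger_gap: 36.2
```

```bash
python3 - <<'E'
from h import *
b=grab('side','d2');a=grab('scene','s2')
s=ctrl.read_state(); R0=Ro.from_rotvec(s['orientation']).as_matrix()
p=s['ee_pos'];print(s['t'],p,s['joint_positions'].round(3),s['ft_force'])
# push 40 mm along heading -.265 with tilt .35 by end; z steady lowest ~125
h=np.array([np.cos(-.265),np.sin(-.265),0])
for D,th in((15,.25),(50,.35),(80,.45),(100,.5)):
    q=p+D*h; q[2]=126+11*np.cos(th)+11*np.sin(th); print(D,th,q,box(q),rel(p,R0,q,tool(-.265,th)))
v=np.hstack([cv2.resize(b['frame'][150:270,320:440,::-1],None,fx=3.3,fy=3.3),cv2.resize(a['frame'][160:280,240:360,::-1],None,fx=3.3,fy=3.3)])
cv2.imwrite('pics/v2.png',v)
E
```

```text
5.25 [463.54874901 -15.64771461 139.18877446] [ 0.017  0.652 -0.21   2.317  1.589  0.205 -0.403] [-0.47458884  0.17166279 -0.40822995]
15 0.25 [478.02513652 -19.57635363 139.37948019] [-182.62016961   28.33800142] (array([-14.7,  -0. ,   2.8]), array([ 0.   , -0.049,  0.   ]))
50 0.35 [511.80337406 -28.74317802 140.10497572] [-147.74065791   25.43633569] (array([-49.2,  -0. ,   9.1]), array([ 0.   , -0.149,  0.   ]))
80 0.45 [540.75614908 -36.60045606 140.689539  ] [-117.8439336    22.94919364] (array([-78.7,  -0. ,  14.5]), array([ 0.   , -0.249,  0.   ]))
100 0.5 [560.0579991  -41.83864143 140.92708911] [-97.91278406  21.29109894] (array([-98.3,  -0. ,  18.2]), array([ 0.   , -0.299,  0.   ]))
```

View pics/v2.png

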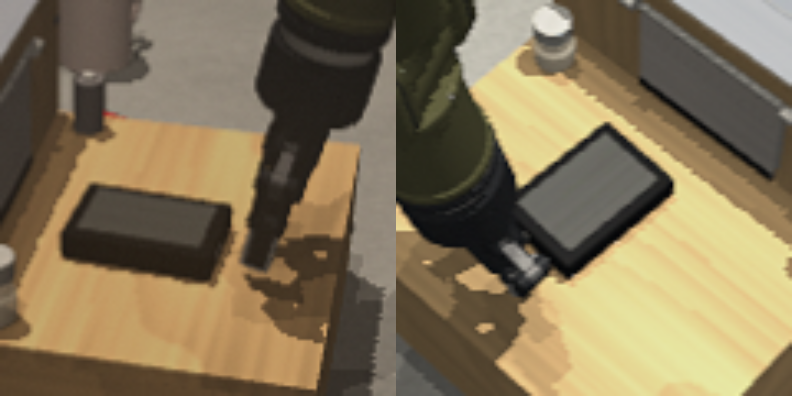

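Both crops show the fingers just behind the drive's rear face, square to it: the tip is at left crop (257,262), and the rear edge runs from (230,205) to (212,275). I start the gentle push.

Call:
send_rows --pt "36 -3 0 0.5 0 -0.01 0" --pt "36 -6 0 1.1 0 -0.02 0" --pt "36 -9 0 1.7 0 -0.03 0" --pt "36 -12 0 2.2 0 -0.04 0" --pt "36 -14 0 2.6 0 -0.05 0" --pt "36 -16.5 0 3 0 -0.055 0" --pt "36 -19.5 0 3.6 0 -0.06 0" --pt "36 -22.5 0 4.2 0 -0.07 0" --pt "36 -26 0 4.8 0 -0.08 0" --pt "36 -29.5 0 5.4 0 -0.09 0"

```text
t: 6.08
ee_pos: [492.8, -23.8, 139.5]
orientation: [0.377, 2.827, -0.055]
ft_force: [-0.5, 0.3, -0.8]
finger_gap: 36.0
```

```bash
python3 - <<'E'
from h import *
a=grab('scene','s3')
s=ctrl.read_state(); R0=Ro.from_rotvec(s['orientation']).as_matrix()
p=s['ee_pos'];print(s['t'],p,s['joint_positions'].round(3),s['ft_force'],Ro.from_rotvec(s['orientation']).as_matrix()[:,2])
h=np.array([np.cos(-.265),np.sin(-.265),0])
for D,th in((20,.35),(40,.42),(80,.5)):
    q=p+D*h; q[2]=126+11*np.cos(th)+11*np.sin(th); print(D,th,q,box(q),rel(p,R0,q,tool(-.265,th)))
cv2.imwrite('pics/v3.png',cv2.resize(a['frame'][160:280,240:360,::-1],None,fx=3.3,fy=3.3))
E
```

```text
6.1333 [493.28552579 -23.98014589 139.47941318] [ 0.111  0.68  -0.356  2.311  1.845  0.348 -0.649] [ 0.01068337  0.07311541 -0.16122239] [ 0.27782989 -0.07522089 -0.95768072]
20 0.35 [512.58737581 -29.21833125 140.10497572] [-146.88360373   25.11093214] (array([-19.3,   0. ,   5.2]), array([ 0.   , -0.058, -0.   ]))
40 0.42 [531.88922583 -34.45651661 140.52934333] [-126.95245419   23.45283744] (array([-38.6,   0. ,  10.5]), array([ 0.   , -0.128, -0.   ]))
80 0.5 [570.49292586 -44.93288734 140.92708911] [-87.09015511  20.13664804] (array([-77. ,   0. ,  21.6]), array([ 0.   , -0.208, -0.   ]))
```

View pics/v3.png

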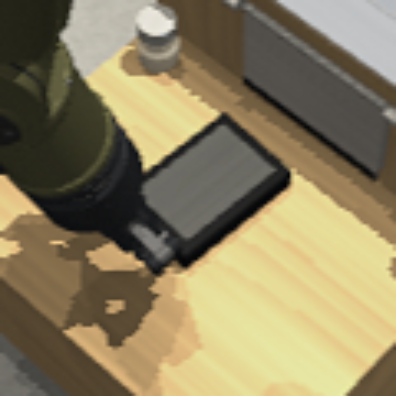

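The drive has moved about 14 mm and is still square to the fingers (rear-right corner at crop (183,262), leading corner at (290,180)). I continue with small steps.

Call:
send_rows --pt "36 -3.9 0 1 0 -0.013 0" --pt "36 -7.7 0 2.1 0 -0.026 0" --pt "36 -11.6 0 3.1 0 -0.038 0" --pt "36 -15.4 0 4.2 0 -0.05 0" --pt "36 -19.3 0 5.2 0 -0.063 0" --pt "36 -23.2 0 6.3 0 -0.076 0" --pt "36 -27 0 7.3 0 -0.09 0" --pt "36 -30.9 0 8.4 0 -0.103 0" --pt "36 -34.7 0 9.4 0 -0.115 0" --pt "36 -38.6 0 10.5 0 -0.128 0"

```text
t: 6.97
ee_pos: [531.6, -34.3, 140.5]
orientation: [0.36, 2.701, -0.076]
ft_force: [-0.7, 1.0, -0.2]
finger_gap: 36.0
```

```bash
python3 - <<'E'
from h import *
a=grab('scene','s4');b=grab('side','d4')
s=ctrl.read_state(); R0=Ro.from_rotvec(s['orientation']).as_matrix()
p=s['ee_pos'];print(s['t'],p,s['joint_positions'].round(3),s['ft_force'],Ro.from_rotvec(s['orientation']).as_matrix()[:,2])
for yaw in(-.265,-.23):
  h=np.array([np.cos(yaw),np.sin(yaw),0])
  for D,th in((40,.48),(60,.52),(80,.55)):
    q=p+D*h; q[2]=126+11*np.cos(th)+11*np.sin(th); print(D,th,q,box(q),rel(p,R0,q,tool(yaw,th)))
v=np.hstack([cv2.resize(b['frame'][150:270,320:440,::-1],None,fx=3.3,fy=3.3),cv2.resize(a['frame'][150:270,250:370,::-1],None,fx=3.3,fy=3.3)])
cv2.imwrite('pics/v4.png',v)
E
```

```text
7.0667 [531.70975427 -34.31552565 140.43812135] [ 0.186  0.729 -0.479  2.312  2.05   0.53  -0.829] [ 0.54320871 -0.05253496 -0.29281787] [ 0.39305907 -0.10634625 -0.91334279]
40 0.48 [570.3134543  -44.79189638 140.83651508] [-87.29218139  20.24282655] (array([-36.7,   0. ,  15.9]), array([ 0.   , -0.061, -0.   ]))
60 0.52 [589.61530432 -50.03008174 141.01169249] [-67.36103185  18.58473185] (array([-55. ,   0. ,  23.9]), array([ 0.   , -0.101, -0.   ]))
80 0.55 [608.91715434 -55.26826711 141.12732926] [-47.42988231  16.92663715] (array([-73.3,   0. ,  31.9]), array([ 0.   , -0.131, -0.   ]))
40 0.48 [570.65641007 -43.4346266  140.83651508] [-87.20055162  21.63975314] (array([-36.7,   1.4,  15.9]), array([-0.015, -0.061, -0.032]))
60 0.52 [590.12973797 -47.99417707 141.01169249] [-67.2235872   20.68012174] (array([-55. ,   2.1,  23.9]), array([-0.016, -0.101, -0.032]))
80 0.55 [609.60306587 -52.55372754 141.12732926] [-47.24662277  19.72049034] (array([-73.3,   2.8,  31.9]), array([-0.016, -0.131, -0.031]))
```

View pics/v4.png

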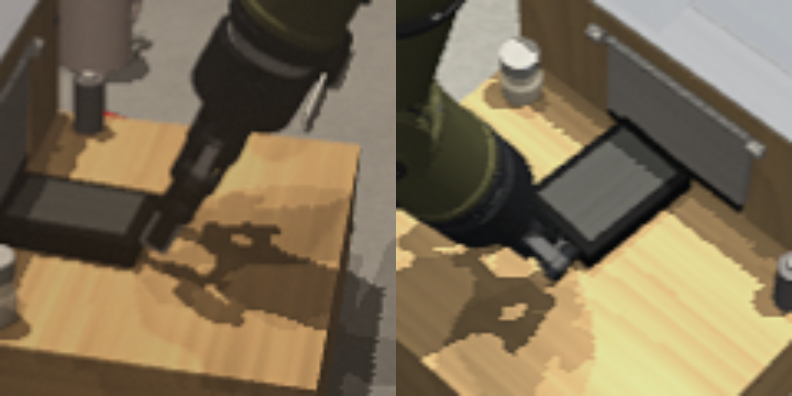

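The drive's nose has reached the flap: left-front top corner at right crop (620,120), right one at (690,178). The left corner looks near the flap's left edge (608,118), so I measure that before entering.

```bash
python3 - <<'E'
from h import *
a=pickle.load(open('pics/s4.pkl','rb'))
c=lambda L:(np.array(L,float)-[396,0])/3.3+[250,150]
for q,z in(((620,120),142),((690,172),142),((582,255),142),((592,32),222),((758,149),222),((745,208),123),((608,100),123)): print(q,box(onz(a,c([q]),z)[0]).round(1))
E
```

```text
(620, 120) [-9.  48.5]
(690, 172) [ -9.6 -23.4]
(582, 255) [-118.9  -12.2]
(592, 32) [-6.6 79.9]
(758, 149) [ -6.2 -78.2]
(745, 208) [  3.8 -68.4]
(608, 100) [ 9.8 77.7]
```

The nose spans y = -23 to +48 in an opening of ±73, with the centre at x about -60. That is clear, so I continue.

Call:
send_rows --pt "36 -3.7 0 1.6 0 -0.006 0" --pt "36 -7.3 0 3.2 0 -0.012 0" --pt "36 -11 0 4.8 0 -0.018 0" --pt "36 -14.7 0 6.4 0 -0.024 0" --pt "36 -18.3 0 8 0 -0.03 0" --pt "36 -22 0 9.5 0 -0.037 0" --pt "36 -25.7 0 11.1 0 -0.043 0" --pt "36 -29.4 0 12.7 0 -0.05 0" --pt "36 -33 0 14.3 0 -0.055 0" --pt "36 -36.7 0 15.9 0 -0.061 0"

```text
t: 7.9
ee_pos: [570.2, -44.8, 140.9]
orientation: [0.352, 2.641, -0.086]
ft_force: [-0.3, -0.1, -0.1]
finger_gap: 36.0
```

```bash
python3 - <<'E'
from h import *
a=grab('scene','s5');b=grab('side','d5')
s=ctrl.read_state(); R0=Ro.from_rotvec(s['orientation']).as_matrix()
p=s['ee_pos'];print(s['t'],p,box(p),s['joint_positions'].round(3),s['ft_force'],Ro.from_rotvec(s['orientation']).as_matrix()[:,2])
yaw=-.265
h=np.array([np.cos(yaw),np.sin(yaw),0])
for D,th in((20,.52),(32,.54),(44,.56),(60,.6)):
    q=p+D*h; q[2]=126+11*np.cos(th)+11*np.sin(th); print(D,th,q,box(q),rel(p,R0,q,tool(yaw,th)))
v=np.hstack([cv2.resize(b['frame'][150:270,300:420,::-1],None,fx=3.3,fy=3.3),cv2.resize(a['frame'][150:270,250:370,::-1],None,fx=3.3,fy=3.3)])
cv2.imwrite('pics/v5.png',v)
E
```

```text
8.0 [570.56042238 -44.91940287 140.99422527] [-87.02621403  20.16212645] [ 0.203  0.756 -0.477  2.255  2.098  0.56  -0.828] [-0.33369081  0.0954999   0.15177643] [ 0.44620741 -0.12099374 -0.88671273]
20 0.52 [589.8622724  -50.15758824 141.01169249] [-67.09506449  18.50403175] (array([-17.7,   0. ,   9.2]), array([ 0.   , -0.039, -0.001]))
32 0.54 [601.44338241 -53.30049946 141.0902914 ] [-55.13637477  17.50917493] (array([-28.4,   0. ,  14.7]), array([ 0.   , -0.059, -0.001]))
44 0.56 [613.02449242 -56.44341067 141.1628544 ] [-43.17768504  16.51431811] (array([-39.1,   0. ,  20.2]), array([ 0.   , -0.079, -0.001]))
60 0.6 [628.46597244 -60.63395896 141.28975897] [-27.23276541  15.18784235] (array([-53.3,   0. ,  27.5]), array([ 0.   , -0.119, -0.001]))
```

View pics/v5.png

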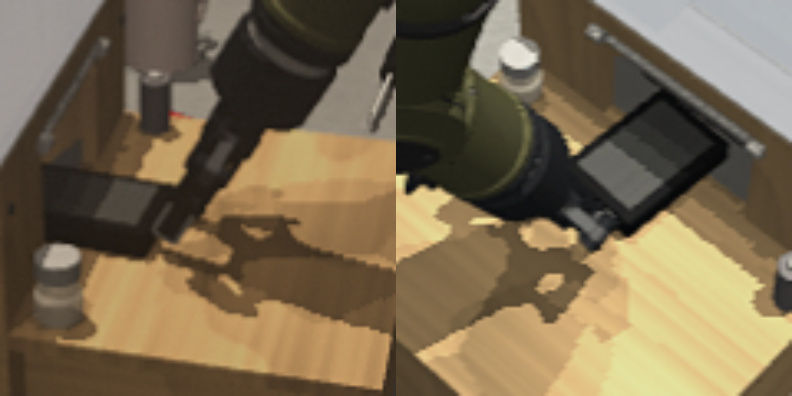

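The flap is open with the drive entering beneath it (drive middle at about x = -20). The rear is at right crop (600,235), and the jar and cell are untouched. I push on past the sill edge.

Call:
send_rows --pt "36 -3.6 0 1.8 0 -0.008 0" --pt "36 -7.1 0 3.7 0 -0.016 0" --pt "36 -10.7 0 5.5 0 -0.024 0" --pt "36 -14.2 0 7.4 0 -0.03 0" --pt "36 -17.7 0 9.2 0 -0.039 0" --pt "36 -21.3 0 11 0 -0.046 0" --pt "36 -24.8 0 12.8 0 -0.053 0" --pt "36 -28.4 0 14.7 0 -0.059 0" --pt "36 -33.7 0 17.4 0 -0.069 0" --pt "36 -39.1 0 20.2 0 -0.079 0"

```text
t: 8.83
ee_pos: [612.9, -56.3, 141.2]
orientation: [0.342, 2.562, -0.098]
ft_force: [-2.0, 1.1, 2.3]
finger_gap: 35.8
```

```bash
python3 - <<'E'
from h import *
a=grab('scene','s6');b=grab('side','d6')
s=ctrl.read_state(); R0=Ro.from_rotvec(s['orientation']).as_matrix()
p=s['ee_pos'];print(s['t'],p,box(p),s['joint_positions'].round(3),s['ft_force'],Ro.from_rotvec(s['orientation']).as_matrix()[:,2])
yaw=-.265
h=np.array([np.cos(yaw),np.sin(yaw),0])
for D,th in((10,.58),(20,.62),(-90,.45)):
    q=p+D*h; q[2]=126+11*np.cos(th)+11*np.sin(th); print(D,th,q,box(q),rel(p,R0,q,tool(yaw,th)))
v=np.hstack([cv2.resize(b['frame'][150:270,280:400,::-1],None,fx=3.3,fy=3.3),cv2.resize(a['frame'][120:240,270:390,::-1],None,fx=3.3,fy=3.3)])
cv2.imwrite('pics/v6.png',v)
E
```

```text
8.9333 [613.62122434 -56.75390938 141.23157782] [-42.53460965  16.31695434] [ 0.226  0.796 -0.489  2.198  2.173  0.618 -0.849] [-0.12818842 -1.08449222  0.75615344] [ 0.51313079 -0.13955136 -0.84688973]
10 0.58 [623.27214935 -59.37300206 141.22935245] [-32.56903488  15.48790699] (array([-8.5,  0. ,  5.3]), array([-0.   , -0.019, -0.001]))
20 0.62 [632.92307435 -61.99209474 141.34404979] [-22.60346011  14.65885964] (array([-17. ,   0. ,  10.5]), array([-0.   , -0.059, -0.001]))
-90 0.45 [526.76289926 -33.18207524 140.689539  ] [-132.22478258   23.77838049] (array([ 76.5,  -0.1, -47.4]), array([-0.   ,  0.111, -0.001]))
```

View pics/v6.png

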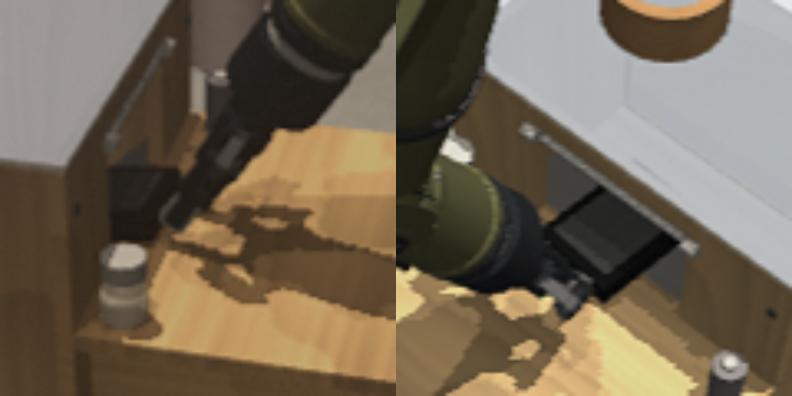

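The drive is mostly inside, with only its rear end visible at right crop (590,270), middle about at the edge. I push slowly a little more.

Call:
send_rows --pt "36 -1.7 0 1 0 -0.005 0" --pt "36 -3.4 0 2.1 0 -0.01 0" --pt "36 -5.1 0 3.2 0 -0.015 0" --pt "36 -6.8 0 4.2 0 -0.02 0" --pt "36 -8.5 0 5.3 0 -0.025 0" --pt "36 -10.2 0 6.3 0 -0.032 0" --pt "36 -11.9 0 7.4 0 -0.04 0" --pt "36 -13.6 0 8.4 0 -0.046 0" --pt "36 -15.3 0 9.5 0 -0.053 0" --pt "36 -17 0 10.5 0 -0.059 0"

```text
t: 9.77
ee_pos: [631.7, -61.5, 141.0]
orientation: [0.334, 2.505, -0.106]
ft_force: [-0.7, 0.1, -0.2]
finger_gap: 36.2
```

```bash
python3 - <<'E'
from h import *
a=grab('scene','s7');b=grab('side','d7')
s=ctrl.read_state(); R0=Ro.from_rotvec(s['orientation']).as_matrix()
p=s['ee_pos'];print(s['t'],p,box(p),s['joint_positions'].round(3),s['ft_force'],Ro.from_rotvec(s['orientation']).as_matrix()[:,2])
yaw=-.265
h=np.array([np.cos(yaw),np.sin(yaw),0])
for D,th,z in((8,.64,0),(-50,.5,0),(-100,.35,3)):
    q=p+D*h; q[2]=127+11*np.cos(th)+11*np.sin(th)+z; print(D,th,q,box(q),rel(p,R0,q,tool(yaw,th)))
v=np.hstack([cv2.resize(b['frame'][150:270,280:400,::-1],None,fx=3.3,fy=3.3),cv2.resize(a['frame'][120:240,270:390,::-1],None,fx=3.3,fy=3.3)])
cv2.imwrite('pics/v7.png',v)
E
```

```text
9.8667 [631.65941631 -61.5174142  140.9507402 ] [-23.93216287  14.896982  ] [ 0.241  0.825 -0.512  2.192  2.242  0.689 -0.891] [-0.68918923 -0.09396394 -1.19332858] [ 0.55886704 -0.15147351 -0.81530571]
8 0.64 [639.38015631 -63.61268835 142.39220319] [-15.95970305  14.23374412] (array([-7.4,  0. ,  3.5]), array([ 0.   , -0.022, -0.   ]))
-50 0.5 [583.40479126 -48.4219508  141.92708911] [-73.76003672  19.04221875] (array([ 40.2,  -0. , -29.7]), array([ 0.   ,  0.118, -0.   ]))
-100 0.35 [535.15016622 -35.32648739 144.10497572] [-123.58791056   23.1874555 ] (array([ 79.7,  -0. , -60.5]), array([ 0.   ,  0.268, -0.   ]))
```

View pics/v7.png

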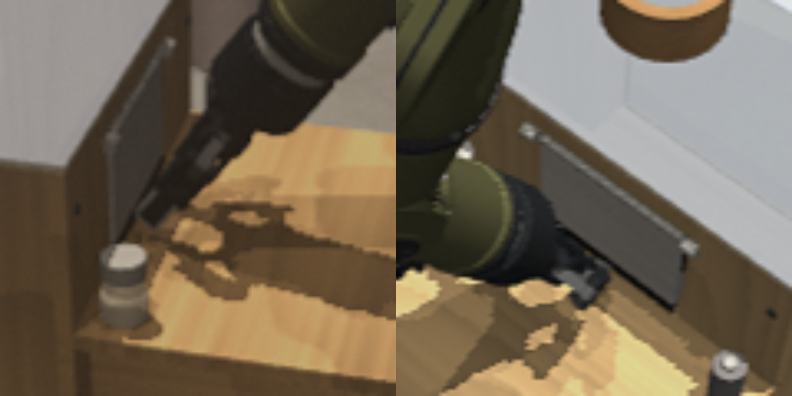

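The drive has slid down inside and the flap hangs shut (right crop (540,150) to (680,305)). I draw back and up.

Call:
send_rows --pt "36 8 0 -6 0 0.024 0" --pt "36 16 0 -12 0 0.05 0" --pt "36 24 0 -18 0 0.075 0" --pt "36 32 0 -24 0 0.1 0" --pt "36 40 0 -30 0 0.125 0" --pt "36 48 0 -37 0 0.15 0" --pt "36 56 0 -44 0 0.18 0" --pt "36 64 0 -52 0 0.21 0" --pt "36 72 0 -66 0 0.24 0" --pt "36 76 0 -80 0 0.268 0"

```text
t: 10.7
ee_pos: [525.7, -32.7, 162.0]
orientation: [0.37, 2.773, -0.063]
ft_force: [-1.0, -0.1, -0.3]
finger_gap: 36.3
```

Call:
send_rows --pt "36 0 0 -10 0 0 0" --pt "36 0 0 -20 0 0 0" --pt "36 0 0 -30 0 0 0" --pt "36 0 0 -40 0 0 0" --pt "36 0 0 -40 0 0 0" --pt "36 0 0 -40 0 0 0" --pt "36 0 0 -40 0 0 0" --pt "36 0 0 -40 0 0 0" --pt "36 0 0 -40 0 0 0" --pt "36 0 0 -40 0 0 0"

```text
t: 11.53
ee_pos: [513.7, -29.6, 199.4]
orientation: [0.37, 2.771, -0.065]
ft_force: [0.6, -0.5, 0.3]
finger_gap: 35.9
```

```bash
python3 - <<'E'
from h import *
a=grab('scene','s8');b=grab('side','d8')
s=ctrl.read_state();print(s['t'],s['ee_pos'],s['ft_force'],abs(s['qd']).max())
a0=pickle.load(open('pics/s0.pkl','rb'))
# small shift of cell / jar: template correlate
for n,(x,y,r) in dict(jar=(287,172,9),cell=(370,236,9)).items():
    t=a0['frame'][y-r:y+r,x-r:x+r]; w=a['frame'][y-r-8:y+r+8,x-r-8:x+r+8]
    m=cv2.matchTemplate(w,t,cv2.TM_CCOEFF_NORMED);_,v,_,l=cv2.minMaxLoc(m);print(n,v,np.array(l)-8)
v=np.hstack([cv2.resize(b['frame'][120:260,250:400,::-1],None,fx=2.6,fy=2.6),cv2.resize(a['frame'][110:250,280:430,::-1],None,fx=2.6,fy=2.6)])
cv2.imwrite('pics/v8.png',cv2.convertScaleAbs(v,alpha=1.4))
E
```

```text
11.6333 [513.7590902  -29.58404853 199.58960609] [ 0.47024432 -0.41653985  0.56433261] 0.003959270404939787
jar 0.9722089171409607 [0 0]
cell 0.9997931718826294 [0 0]
```

View pics/v8.png

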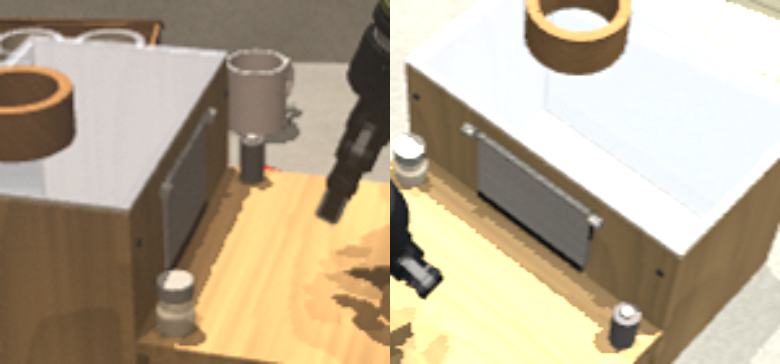

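Both views show the flap flush in the wall, nothing touching, and the jar and cell unmoved (0 px shift). The lid glare hides the inside, so I look for the drive through the lid by difference from the first picture, after a settling pause.

Call:
send_rows --pt "36 0 0 0 0 0 0" --pt "36 0 0 0 0 0 0" --pt "36 0 0 0 0 0 0" --pt "36 0 0 0 0 0 0" --pt "36 0 0 0 0 0 0" --pt "36 0 0 0 0 0 0" --pt "36 0 0 0 0 0 0" --pt "36 0 0 0 0 0 0" --pt "36 0 0 0 0 0 0" --pt "36 0 0 0 0 0 0"

```text
t: 12.47
ee_pos: [513.8, -29.5, 199.9]
orientation: [0.369, 2.77, -0.065]
ft_force: [-0.1, -0.7, -0.5]
finger_gap: 35.9
```

```bash
python3 - <<'E'
from h import *
a=grab('scene','s9')
L=lambda t:pickle.load(open(f'pics/{t}.pkl','rb'))['frame'].astype(int)
poly=np.array([(292,137),(392,204),(440,158),(343,95)]);m=np.zeros((400,640),np.uint8);cv2.fillPoly(m,[poly],1)
for x,y in(('s0','s9'),('s8','s9')):
    d=abs(L(x)-L(y)).max(2)*m; k=d>2; ys,xs=np.nonzero(k); print(x,y,d.max(),k.sum(),(xs.mean(),ys.mean(),xs.min(),xs.max(),ys.min(),ys.max()) if k.any() else '')
    if k.any() and x=='s0':
        for z in(10,30,60,90): print(z,box(onz(a,[[xs.mean(),ys.mean()]],z)[0]).round())
E
```

```text
s0 s9 47 7701 (np.float64(366.80132450331126), np.float64(148.80288274250097), np.int64(292), np.int64(440), np.int64(95), np.int64(204))
10 [272.  94.]
30 [258.  85.]
60 [235.  71.]
90 [213.  58.]
s8 s9 2 0
```

```bash
python3 - <<'E'
from h import *
L=lambda t:pickle.load(open(f'pics/{t}.pkl','rb'))
poly=np.array([(292,137),(392,204),(440,158),(343,95)]);m=np.zeros((400,640),np.uint8);cv2.fillPoly(m,[poly],1)
a=L('s9');d=(L('s0')['frame'].astype(int)-a['frame']).mean(2)
print('median',np.median(d[m>0]),np.percentile(d[m>0],[1,5,25,75,95,99]))
k=((d-np.median(d[m>0])>6)&(m>0)).astype(np.uint8)
n,l,s,c=cv2.connectedComponentsWithStats(k)
for i in range(1,n):
    if s[i,4]>40: print(s[i],c[i],[(z,box(onz(a,[c[i]],z)[0]).round().tolist()) for z in(20,50,80)])
x,y=300,90
cv2.imwrite('pics/v9.png',np.hstack([cv2.resize(cv2.createCLAHE(6,(2,2)).apply(cv2.cvtColor(L(t)['frame'][90:210,285:445],cv2.COLOR_RGB2GRAY)),None,fx=2.4,fy=2.4) for t in('s0','s9')]))
E
```

```text
median -38.0 [-40.         -39.33333333 -38.33333333 -37.33333333 -13.
 -11.66666667]
[336  99  33  20 375] [350.92  108.776] [(20, [364.0, 234.0]), (50, [339.0, 217.0]), (80, [315.0, 199.0])]
[331 112  42  27 567] [350.3015873  128.14285714] [(20, [297.0, 182.0]), (50, [274.0, 165.0]), (80, [251.0, 149.0])]
```

View pics/v9.png

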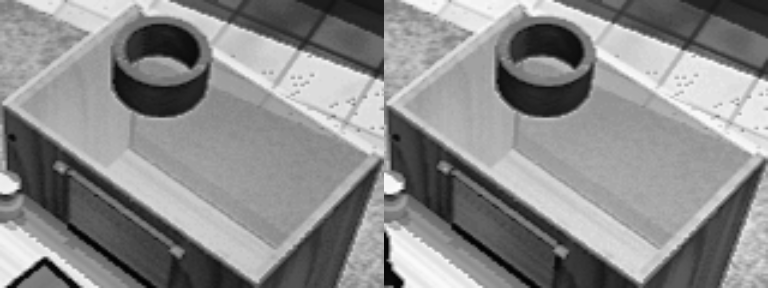

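The picture shows the flap shut. Only the far end of the inside, against the back window, can be seen through the lid, and it is empty. The lid just looks uniformly brighter than at the start. So the drive lies on the ramp or at its foot, hidden by the front wall. With the flap flush, its tail must be past the sill, which puts its middle at x ≥ ~51 mm and z ≤ ~81 mm. Nothing changes between the last two pictures, so it is at rest.

```bash
python3 -c "
from rig import ctrl
print(ctrl.close_job())"
```

```text
the job is handed in; nothing more can be done
None
```

I pushed the black drive along the deck with the two fingertips, jaws at 36 mm and never gripping. It went in through the flap and dropped off the sill into the box. I then drew back and handed the job in at about 12.5 s.

**Last checks:**
- **Flap:** it hangs flush in the wall in both camera views.
- **Jar and cell:** the scene camera shows 0 px shift for both.
- **Robot:** clear of everything, with under 1 N at the wrist. The highest wrist force I read was about 3.9 N, on a free move before contact. During the push the readings stayed near 3 N, taken only between moves.
- **At rest:** the last two scene pictures show nothing changing in the visible part of the box, which did not include the drive.

**Not confirmed:**
- **Drive inside the box:** I could not see it. The front wall hides the ramp, and the difference from the first picture failed as a test because the lid had become uniformly brighter. That it lies low enough (middle about 81 mm or lower) is inferred from the flap being shut and the deck empty.

**Other:**
- **First approach:** a 0.5 rad tilt hit joint 4's range close to the base, so I started at 0.2 rad and tilted more as I pushed.
- **Pictures:** I viewed 11, one over the budget.

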